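Pour drive rollers from a scoop into a grooved tray

ROBOT

A 6-joint arm with a two-finger parallel gripper is mounted at the origin on the work surface. World frame = base frame: x ahead of the robot, y to its left, z up, the work surface at z = 0. Lengths are in m, angles in rad, forces in N, time in s.
With the tool pointing down it reaches from about 0.325 to 0.9 m from the base axis. Payload 6.1 kg.
Tool frame: the origin (TCP) lies midway between the tips of the shut fingers; the grasp point (between the pads) lies 19 mm behind it; x points along the fingers, y is the direction in which the jaws open and shut, and the axes are right-handed (so a half turn about x gives the same grasp; the last joint's range is limited). The gripper opens to 85 mm and grips with 20 to 120 N. Pads are 22 mm wide; open, the fingers measure 114 mm over their backs; the gripper's body (76 mm by 85 mm) begins 54 mm behind the grasp point. The pads swing forward as they close: fully open they stand 13 mm farther back than shut.
Start: joints at [1.041, 0.22, 1.526, -0, 1.395, -0.126], TCP at [0.246, 0.575, 0.231] pointing down, gripper open.
Joint ranges: [-2.98, 2.98], [-0.91, 2.08], [0.09, 2.57], [-1.24, 4.39], [0.2, 2.65], [-2.68, 2.68]. Speed limits (rad/s): [2.57, 2.57, 3.01, 3.14, 3.14, 3.14].

INTERFACE

Orientations are given as [roll, pitch, yaw] about the fixed x, y, z axes, in that order (R = Rz(yaw) Ry(pitch) Rx(roll)).
In Python, from plant import movep, move_l, set_joints, gripper_to, hold, inverse_kinematics, observe, get_image, get_calibration, Unreachable, job_done gives the robot as it stands. Calls block until the motion is done:
- movep(position, orientation): joint-space move of the TCP to a pose.
- move_l(position, feed=0.15, rotation=None, max_force=None): straight line of the TCP; rotation=None keeps the orientation; feed is the mean speed in m/s. With max_force (N) it stops when the force on the tool has changed by that much, and returns True; else False.
- set_joints(angles): joint-space move.
- gripper_to(opening, f_grip=None): finger opening in m; f_grip is the grip in N (None keeps the last); returns when the fingers have stopped.
- hold(seconds).
- inverse_kinematics(position, orientation): joint angles nearest the present ones, or None.
- observe(): the state.
- get_image(name): name is "scene" or "top" or "wrist"; returns (picture, depth): 384x512x3 uint8, red, green, blue; 384x512 float32, m along the optical axis (not along the pixel's ray), 0 where there is no reading.
- get_calibration(name): a dict with "intrinsics" (3x3 intrinsics, pixels), "world_from_camera" (4x4, takes a point from camera to world coordinates). Camera axes: x right, y down, z forward; pixel columns grow to the right and rows downward; lengths in m; the calibration is good to about 2 mm. The wrist camera is an equidistant fisheye: a pixel r from the principal point sees the ray r / f radians off the axis. A picture is of the moment at which its call begins: read the wrist's pose just before it. get_calibration takes no time and is no camera call; for the wrist camera it gives the pose at the moment of the call.
A pose or a line that the arm cannot do raises Unreachable and nothing moves.
- job_done(): hands the job in, once; it reports no verdict.
The state is a dict: "time_s": time; "q": joint angles; "joint_velocities": joint speeds; "joint_torque": joint torques, N m; "eef_pos": TCP position; "tcp_rot": TCP orientation; "ft_force": force on the tool from outside, world axes, zero at the start; "torque": the same for the moment, N m; "opening": finger opening in m.
Only numpy, scipy, OpenCV 4.12 (cv2) and the standard library are available. Lean on these libraries where they do the work, as an engineer would, in place of code of your own. Each camera call takes 0.05 s, during which the arm holds its last target. There are 200 camera calls.

TASK

Lift the aluminium channel off the blue tray and lay it on the bench, then pour the four rollers out of the orange scoop over the high end of the tray, so that they roll down and each drops into a groove of its own. Finally stand the empty scoop upright on the bench and let go. Do not touch the rollers with the gripper, and leave the gear, the motor, the battery and the oil bottle where they stand.

Things in the scene. Friction and masses are not known exactly. Their poses are not given: they have to be found in the camera images.
- tray: Blue fixed tray, an open-topped box 160 mm long (x), 136 mm wide (y), level side walls 5 mm thick, 98 mm high, 126 mm apart inside; origin at the centre of its underside, on the bench. Its bed slopes down 22 degrees to the -x end, which a 56 mm high wall closes; the high +x end is open. From there: a smooth 40 mm ramp, then five grooves along y. One groove stays empty at the end.
- bed: The tray's bed: origin at the middle of the low end wall's inner face, in the plane of the ridge tops, 26 mm above the bench; x up the slope, y as the tray's, z square to the bed. Grooves 19.5 mm wide, 17.5 deep, centred at x = 10, 35, 60, 85, 110 mm; ramp 120 to 160. A roller in a groove stands flush (axis at z = -9 mm), others roll on over it; lying on top its axis is at +9.
- tray_head (a point): Middle of the upper edge of the tray's entry ramp, 76 mm from the tray's centre along its +x and 86 mm above the bench (the side walls stand 12 mm higher). Axes as the tray's. Rollers roll from here towards the tray's -x.
- scoop_bar (a point): Middle of the black handle bar of the loose orange scoop, 104 mm above its underside. The bar runs along the scoop's y, 16 mm thick (x), 18 high, free over 116: pinch it across x from above. The scoop's mouth looks to -x. Loaded 0.44 kg, 132 mm wide, 110 long. Its floor rises 20 degrees to the mouth: rollers roll out once it is tipped mouth down, about y, by 23 degrees or more.
- scoop_lip (a point): Middle of the scoop's mouth edge, where the rollers leave: 48 mm from the bar along the scoop's -x, 44 mm above its underside. The mouth is 116 mm wide inside, 122 outside. Under the floor a 10 mm thick front foot reaches down to the bench, its front face 21 mm behind the lip. Axes as the scoop's.
- channel_center (a point): Centre of the loose perforated aluminium channel (U section, open side up) that lies across the tray's side walls: 200 mm long (its y), 32 mm wide (its x), 30 mm high, 0.12 kg. Half-way up, 15 mm above its underside.
- gear_center (a point): Bystander: green gear lying flat, 86 mm across, 24 mm high at the hub. Point on its axis, 12 mm above the bench. Loose.
- motor_center (a point): Bystander: black motor block 58 x 46 mm, 44 mm high, with a steel shaft up to 76 mm. Point at the block's centre, 22 mm above the bench. Loose.
- oil_center (a point): Bystander: yellow bottle with a red cap, 52 mm across, 150 mm high. Point on its axis, 75 mm above the bench. Loose.
- battery_center (a point): Bystander: grey battery block with a green band, 46 x 70 mm, 48 mm high (56 with its red plug), near the tray's high end. Point at the block's centre, 24 mm above the bench. Loose.
- roller1_center (a point): Centre of one of the four loose round rollers: plain aluminium rod 18 mm in diameter, 110 mm long, about 55 g, smooth and slippery, its length along its own y. They start side by side across the scoop, along its y. Let out slowly, one after another, they do not bunch up and jam on the bed.
- roller2_center (a point): Centre of one of the four loose round rollers: plain aluminium rod 18 mm in diameter, 110 mm long, about 55 g, smooth and slippery, its length along its own y. They start side by side across the scoop, along its y. Let out slowly, one after another, they do not bunch up and jam on the bed.
- roller3_center (a point): Centre of one of the four loose round rollers: plain aluminium rod 18 mm in diameter, 110 mm long, about 55 g, smooth and slippery, its length along its own y. They start side by side across the scoop, along its y. Let out slowly, one after another, they do not bunch up and jam on the bed.
- roller4_center (a point): Centre of one of the four loose round rollers: plain aluminium rod 18 mm in diameter, 110 mm long, about 55 g, smooth and slippery, its length along its own y. They start side by side across the scoop, along its y. Let out slowly, one after another, they do not bunch up and jam on the bed.

How it is judged:
By the outcome, as a careful person would: the job done as asked, in the order asked, and still so for the second after the job is handed in, with the robot touching nothing.
It also fails if it takes over 72 s, if anything falls off the work surface, if the arm or the gripper's body presses on something with over 40 N, if the wrist force passes 120 N, or if a joint passes its speed limit or range.

## Working session

There is one attempt and no reset: what is moved stays moved. The work goes in short steps, each a Python script; the robot and the scene stay as the last script left them, time stands still between calls to the robot, and variables do not carry over. Pictures are saved under pics/ and viewed, about 8 in all and at most 12, crops included, and the job is handed in when it is done.

```bash
ls; mkdir -p pics
python3 - <<'E'
from plant import *
import cv2,numpy as np
for n in("scene","top"):
    p,d=get_image(n); c=get_calibration(n)
    cv2.imwrite(f"pics/{n}0.png",p[:,:,::-1]); np.savez(f"pics/{n}0.npz",p=p,d=d,K=c["intrinsics"],T=c["world_from_camera"])
    print(n,np.round(c["intrinsics"],1).tolist(),np.round(c["world_from_camera"],3).tolist())
print(observe()["time_s"])
E
```

```text
pics
scene [[398.4, 0.0, 255.6], [0.0, 398.4, 199.1], [0.0, 0.0, 1.0]] [[0.623, 0.676, -0.394, 0.889], [0.783, -0.541, 0.309, -0.246], [-0.004, -0.5, -0.866, 0.772], [0.0, 0.0, 0.0, 1.0]]
top [[364.8, 0.0, 252.9], [0.0, 364.8, 188.7], [0.0, 0.0, 1.0]] [[-0.009, -0.995, 0.098, 0.495], [-0.999, 0.005, -0.034, -0.006], [0.033, -0.098, -0.995, 0.781], [0.0, 0.0, 0.0, 1.0]]
0.1
```

View pics/top0.png

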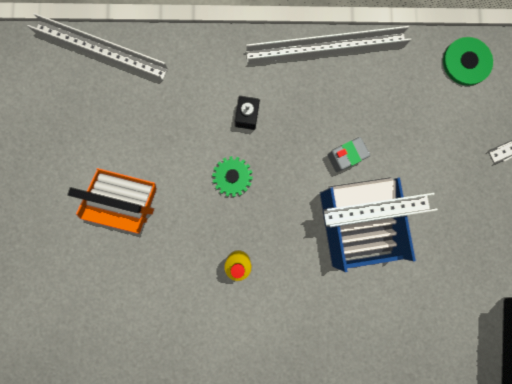

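View pics/scene0.png

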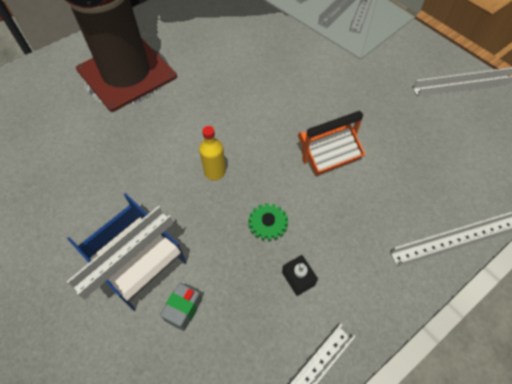

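Top view: the tray is at about (368,222), with the channel across it and its ramp end up in the picture (+x world). The scoop is at (118,200) with a black bar, the battery at (349,153), the motor at (247,112), the gear at (232,177) and the oil bottle at (238,266). Next I segment with depth.

```bash
cat > vis.py <<'E'
import numpy as np,cv2
def cloud(p,d,K,T):
    v,u=np.mgrid[:d.shape[0],:d.shape[1]]
    c=np.stack([(u-K[0,2])/K[0,0]*d,(v-K[1,2])/K[1,1]*d,d],-1)
    w=c@T[:3,:3].T+T[:3,3]; w[d<=0]=np.nan
    return w
def load(f):
    z=np.load(f); return z["p"],cloud(z["p"],z["d"],z["K"],z["T"])
E
python3 - <<'E'
from vis import *
def rect(n,P):
    P=P[np.isfinite(P).all(-1)]
    if len(P)<8: print(n,len(P));return
    lo,hi=np.percentile(P,[1,99],axis=0)
    r=cv2.minAreaRect((P[:,:2]*1000).astype(np.float32))
    print(n,len(P),"lo",lo.round(3),"hi",hi.round(3),"rect mm",np.round(r[0],1),np.round(r[1],1),round(r[2],1),"zmed",np.median(P[:,2]).round(4))
for cam in("top","scene"):
    p,w=load(f"pics/{cam}0.npz"); hsv=cv2.cvtColor(p,cv2.COLOR_RGB2HSV); H,S,V=[hsv[...,i].astype(int) for i in range(3)]
    x,y,z=w[...,0],w[...,1],w[...,2]
    print(cam,"bench z",np.nanmedian(z[(abs(z)<.02)]).round(4))
    blue=(H>100)&(H<130)&(S>120)&(y<-.1)
    rect("blue",w[blue]); rect("blue rim",w[blue&(z>.088)&(z<.108)])
    tr=(x>.25)&(x<.65)&(y<-.1)&(y>-.5)
    rect("chan",w[tr&(z>.112)&(S<80)])
    org=(H<14)&(S>160)&(y>.15)
    rect("orange",w[org])
    sc=(y>.15)&(y<.5)&(x>.3)&(x<.62)
    rect("bar",w[sc&(z>.085)&(V<70)]); rect("bar top",w[sc&(z>.098)&(V<70)])
    rect("rollers",w[sc&(S<60)&(V>120)&(z>.02)])
    if cam=="top":
        rect("battery",w[(x>.45)&(x<.65)&(y<-.1)&(y>-.3)&(z>.035)&(z<.065)&~blue&(x>.53)])
        rect("motor",w[(V<60)&(x>.55)&(abs(y)<.1)&(z>.03)]); rect("oil",w[(H>18)&(H<32)&(S>150)])
        rect("oilcap",w[(H<8)&(S>150)&(abs(y)<.1)]); rect("gear",w[(H>45)&(H<75)&(S>120)&(abs(y-.05)<.08)])
    # scoop profile
    m=org&np.isfinite(z)
    np.save(f"pics/org_{cam}.npy",w[m])
E
```

```text
top bench z 0.0
blue 1871 lo [ 0.41  -0.328  0.013] hi [ 0.571 -0.177  0.099] rect mm [ 456.4 -375.2] [442.8 198.9] 72.5 zmed 0.0637
blue rim 523 lo [ 0.411 -0.33   0.088] hi [ 0.579 -0.177  0.1  ] rect mm [ 494.2 -254.1] [156.9 137. ] 8.0 zmed 0.097
chan 401 lo [ 0.493 -0.359  0.114] hi [ 0.549 -0.162  0.131] rect mm [ 520.8 -261.8] [ 32. 200.] 8.1 zmed 0.1276
orange 825 lo [0.484 0.172 0.01 ] hi [0.608 0.31  0.091] rect mm [544.1 241. ] [129.8 111. ] 75.0 zmed 0.0359
bar 587 lo [0.521 0.179 0.102] hi [0.562 0.304 0.115] rect mm [541.6 241.8] [130.5  14.9] 75.5 zmed 0.1128
bar top 584 lo [0.521 0.179 0.104] hi [0.562 0.304 0.115] rect mm [541.6 241.8] [130.5  14.9] 75.5 zmed 0.1128
rollers 1302 lo [0.516 0.183 0.025] hi [0.599 0.291 0.104] rect mm [555.6 234.2] [119.7  67.2] 75.6 zmed 0.0351
battery 574 lo [ 0.569 -0.27   0.037] hi [ 0.65  -0.182  0.063] rect mm [ 609.8 -223. ] [ 83.7 105.7] 7.5 zmed 0.0478
motor 413 lo [ 0.702 -0.044  0.032] hi [0.759 0.004 0.046] rect mm [731.1 -20. ] [43.5 55.9] 81.1 zmed 0.0435
oil 446 lo [ 0.394 -0.023  0.039] hi [0.442 0.023 0.118] rect mm [ 4
[... 387 characters left out ...]
74.6 150.9] 7.6 zmed 0.0462
blue rim 239 lo [ 0.415 -0.329  0.09 ] hi [ 0.582 -0.178  0.099] rect mm [ 497.4 -253.7] [157.5 135.1] 7.8 zmed 0.096
chan 1300 lo [ 0.496 -0.36   0.112] hi [ 0.553 -0.165  0.128] rect mm [ 523.9 -262.1] [ 35.1 199.8] 8.3 zmed 0.1218
orange 627 lo [0.49  0.172 0.012] hi [0.611 0.305 0.1  ] rect mm [533.8 244.8] [132.1 138.8] 75.5 zmed 0.0377
bar 469 lo [0.526 0.179 0.098] hi [0.567 0.303 0.113] rect mm [545.7 241.9] [130.9  17.1] 74.9 zmed 0.1104
bar top 465 lo [0.526 0.179 0.099] hi [0.567 0.303 0.113] rect mm [545.7 241.9] [130.9  17.1] 74.9 zmed 0.1104
rollers 1183 lo [0.527 0.186 0.024] hi [0.6   0.295 0.048] rect mm [546.  241.4] [121.1  96.1] 74.7 zmed 0.035
```

Run:
```python
import cv2,numpy as np
a=cv2.imread("pics/top0.png");b=cv2.imread("pics/scene0.png")
f=lambda i,x,y,w,h:cv2.resize(i[y:y+h,x:x+w],(400,300),interpolation=cv2.INTER_CUBIC)
cv2.imwrite("pics/crops.png",np.vstack([np.hstack([f(a,60,155,112,84),f(a,310,140,136,136)]),np.hstack([f(b,285,100,100,75),f(b,60,190,140,105)])]))
```

```text
(no output)
```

View pics/crops.png

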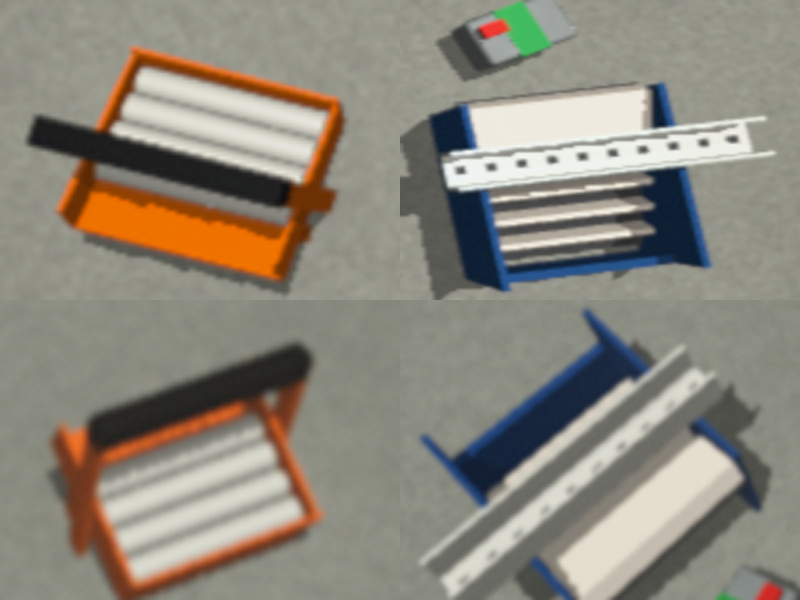

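```bash
cat > rob.py <<'E'
from plant import *
import numpy as np
from scipy.spatial.transform import Rotation as Ro
TRAY=np.array([.4958,-.2539,0]); TYAW=np.radians(8)
def rpy(yaw,tilt=0,s=1):
    """object yaw, tilt = mouth down about object's y; jaws along +-object x"""
    B=Ro.from_euler('ZY',[yaw,-tilt])           # object's rotation
    R=B.as_matrix(); x=-R[:,2]; y=s*R[:,0]
    M=np.column_stack([x,y,np.cross(x,y)])
    return Ro.from_matrix(M).as_euler('xyz'),M,R
def tcp(grasp,M): return np.asarray(grasp)+.019*M[:,0]
def st():
    o=observe(); print("t",round(o["time_s"],2),"tcp",np.round(o["eef_pos"],4),"open",round(o["opening"],4),"F",np.round(o["ft_force"],1),"q",np.round(o["q"],2))
E
python3 - <<'E'
from vis import *
from rob import *
p,w=load("pics/top0.npz"); c,s=np.cos(TYAW),np.sin(TYAW)
d=w-TRAY; tx=c*d[...,0]+s*d[...,1]; ty=-s*d[...,0]+c*d[...,1]
P=np.stack([tx,ty,w[...,2]],-1)[(tx>.084)&(tx<.2)&(abs(ty)<.12)&(w[...,2]>.02)&(w[...,2]<.07)]*1000
print("battery in tray frame",np.percentile(P,[1,99],axis=0).round(0).tolist(),cv2.minAreaRect(P[:,:2].astype(np.float32)))
for s in(1,-1):
    for n,pos,yaw,t in[("chan",[.5225,-.262,.116],TYAW,0),("place",[.38,.2,.02],TYAW,0),("bar",[.5437,.2418,.104],np.radians(-15),0),("pour",[.575,-.243,.17],TYAW,0),("pour",[.575,-.243,.17],TYAW,.45),("pour",[.575,-.243,.17],TYAW,.7)]:
        r,M,_=rpy(yaw,t,s); q=inverse_kinematics(tcp(pos,M),r); print(s,n,None if q is None else np.round(q,2))
E
```

```text
battery in tray frame [[117.0, -35.0, 22.0], [174.0, 38.0, 57.0]] ((146.4271697998047, 0.5372734069824219), (47.110721588134766, 70.27340698242188), 17.27709197998047)
1 chan [-0.6   0.26  1.75  0.    1.14 -0.74]
1 place [ 0.3   0.07  2.18 -0.    0.89  0.16]
1 bar [ 0.29  0.3   1.73 -0.    1.12  0.55]
1 pour [-0.53  0.28  1.6   0.    1.25 -0.67]
1 pour [-0.69  0.06  1.92  0.43  0.89 -1.06]
1 pour [-0.8   0.01  2.07  0.82  0.79 -1.45]
-1 chan [-0.6   0.26  1.75  0.    1.14  2.4 ]
-1 place None
-1 bar [ 0.29  0.3   1.73 -0.    1.12 -2.59]
-1 pour [-0.53  0.28  1.6   0.    1.25  2.48]
-1 pour [-0.69  0.06  1.92  0.43  0.89  2.08]
-1 pour [-0.8   0.01  2.07  0.82  0.79  1.69]<sys>:0: UserWarning: Gimbal lock detected. Setting third angle to zero since it is not possible to uniquely determine all angles.
```

```bash
python3 -W ignore - <<'E'
from rob import *
import cv2
r,M,_=rpy(TYAW)
c=np.array([.5225,-.262,0]); g=tcp(c+[0,0,.117],M)
movep(g+[0,0,.14],r); gripper_to(.06,40)
move_l(g,.2); gripper_to(.0,40); st()
move_l(g+[0,0,.16],.25); st()
e=tcp(np.array([.38,.2,.019+.003]),M)
movep(e+[0,0,.245],r)
print(move_l(e+[0,0,.03],.3),move_l(e-[0,0,.006],.05,max_force=4)); st()
gripper_to(.06); move_l(e+[0,0,.17],.3); st()
r2,M2,_=rpy(np.radians(-15)); b=tcp([.5437,.2418,.104],M2)
movep(b+[0,0,.1],r2)
p,d=get_image("wrist"); cv2.imwrite("pics/w1.png",p[:,:,::-1])
p,d=get_image("top"); k=get_calibration("top"); np.savez("pics/top1.npz",p=p,d=d,K=k["intrinsics"],T=k["world_from_camera"])
cv2.imwrite("pics/v1.png",np.hstack([cv2.imread("pics/w1.png")[:,100:450],p[60:,:450,::-1][:324].repeat(1,0) if 0 else cv2.copyMakeBorder(p[60:,60:,::-1],0,60,0,0,0)]))
st()
E
```

```text
t 4.78 tcp [ 0.5236 -0.2628  0.0999] open 0.0314 F [-1.  0.  7.] q [-0.6   0.25  1.75 -0.    1.14 -0.74]
t 5.57 tcp [ 0.5216 -0.2614  0.256 ] open 0.0317 F [-0.3  0.1 -1.3] q [-0.6   0.11  1.61  0.    1.43 -0.74]
False True
t 8.8 tcp [0.3795 0.1999 0.0013] open 0.0317 F [0.5 0.3 3.5] q [0.3  0.07 2.18 0.   0.89 0.16]
t 9.92 tcp [0.3795 0.1999 0.1723] open 0.0599 F [ 0.1 -0.5 -0.5] q [ 0.3  -0.21  2.08 -0.    1.28  0.16]
t 10.73 tcp [0.5418 0.2415 0.1838] open 0.0602 F [-0.3  0.2 -1. ] q [0.29 0.18 1.66 0.   1.3  0.55]
```

View pics/v1.png

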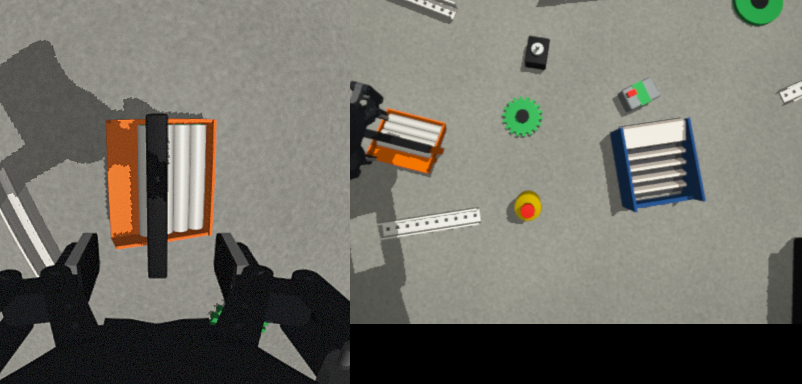

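The channel lies flat on the bench at about (430,222) of the composite, clear of the bottle. The tray is uncovered at (657,165) and the bar lies between the fingers in the wrist view. Next: grasp the scoop, carry it, hover tilted 15° over the tray head, and check.

```bash
cat >> rob.py <<'E'
def lip_pose(lip_tray,tilt,off=(0,0)):
    """lip in tray frame (m) -> TCP pos, rpy; off = correction of grasp (tray x,y)"""
    r,M,R=rpy(TYAW,tilt)
    Z=Ro.from_euler('z',TYAW).as_matrix()
    L=TRAY+Z@(np.asarray(lip_tray,float)+[off[0],off[1],0])
    return tcp(L+R@[.048,0,.060],M),r
E
python3 -W ignore - <<'E'
from rob import *
import cv2
r2,M2,_=rpy(np.radians(-15)); b=tcp([.5437,.2418,.104],M2)
move_l(b,.15); gripper_to(0,70); st()
move_l(b+[0,0,.03],.08); st(); move_l(b+[0,0,.18],.25)
p,r=lip_pose([.1,0,.2],0); movep(p,r)
p,r=lip_pose([.060,0,.125],np.radians(15)); move_l(p,.15,r); hold(.3); st()
out=[]
for n in("scene","top"):
    im,d=get_image(n); k=get_calibration(n); np.savez(f"pics/{n}2.npz",p=im,d=d,K=k["intrinsics"],T=k["world_from_camera"]); out.append(im[:,:,::-1])
cv2.imwrite("pics/v2.png",np.hstack([cv2.resize(out[0][170:330,30:230],(400,320),interpolation=2),cv2.resize(out[1][120:290,290:460],(320,320),interpolation=2)]))
E
```

```text
t 12.02 tcp [0.5438 0.242  0.0856] open 0.0154 F [-1.8  0.4  4.4] q [0.29 0.29 1.73 0.   1.12 0.55]
t 12.54 tcp [0.544  0.2418 0.1155] open 0.015 F [-1.  -0.1 -4.9] q [ 0.29  0.26  1.71 -0.    1.17  0.55]
t 16.06 tcp [ 0.5916 -0.2405  0.1778] open 0.0151 F [-0.1  0.8 -5.1] q [-0.6   0.13  1.75  0.2   1.07 -0.82]
```

View pics/v2.png

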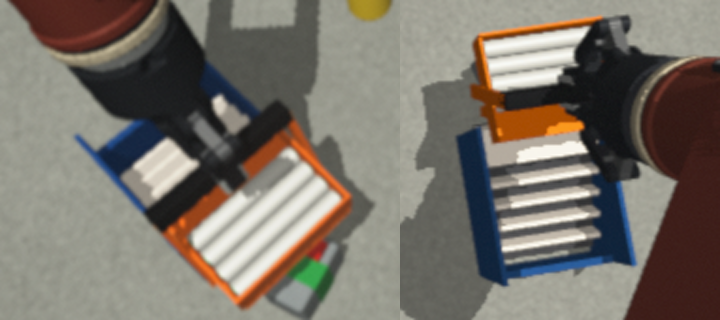

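Both views show the scoop with four rollers over the tray head. In the top crop its left front corner, at about (497,138), lies just inside the left wall. Now the lip and walls in numbers from the same image.

```bash
python3 -W ignore - <<'E'
from vis import *
from rob import *
c,s=np.cos(TYAW),np.sin(TYAW)
def fr(w):
    d=w-TRAY; return np.stack([c*d[...,0]+s*d[...,1],-s*d[...,0]+c*d[...,1],w[...,2]],-1)*1000
for cam in("top1","top2","scene2"):
    p,w=load(f"pics/{cam}.npz"); P=fr(w); hsv=cv2.cvtColor(p,cv2.COLOR_RGB2HSV).astype(int); H,S,V=hsv[...,0],hsv[...,1],hsv[...,2]
    near=(abs(P[...,0])<250)&(abs(P[...,1])<150)
    b=near&(H>100)&(H<130)&(S>120)&(P[...,2]>90)&(P[...,2]<105)
    Q=P[b]; rc=cv2.minAreaRect(Q[:,:2].astype(np.float32)); print(cam,"rim",len(Q),np.round(rc[0],1),np.round(rc[1],1),round(rc[2],1),"ylo/hi",np.percentile(Q[:,1],[1,99]).round(1))
    for sg in(1,-1):
        q=Q[(sg*Q[:,1]>55)]
        if len(q)>10:
            f=np.polyfit(q[:,0],q[:,1],1); print("  wall",sg,"y med",np.median(q[:,1]).round(1),"slope deg",np.degrees(f[0]).round(2),len(q))
    if cam=="top1": continue
    o=near&(H<14)&(S>160)&(P[...,0]>20)&(P[...,2]>80); Q=P[o]
    print("  orange lo/hi",np.percentile(Q,[0.5,99.5],axis=0).round(1).tolist())
    for lo in range(54,80,4):
        q=Q[(Q[:,0]>=lo)&(Q[:,0]<lo+4)]
        if len(q)>3: print("   x",lo,len(q),"y",q[:,1].min().round(1),q[:,1].max().round(1),"z",np.percentile(q[:,2],[5,50,95]).round(1))
    k=near&(V<60)&(S<80)&(P[...,2]>150)&(P[...,2]<215)&(P[...,0]<125)&(P[...,0]>50); Q=P[k]
    if cam=="scene2": print("  bar y",np.percentile(Q[:,1],[.5,99.5]).round(1)); rr=near&(S<50)&(V>140)&(P[...,2]>110); print("  rollers y",np.percentile(P[rr][:,1],[1,99]).round(1),np.percentile(P[rr][:,0],[1,99]).round(1))
E
```

```text
top1 rim 628 [-1.8 -0.3] [157.  137.4] 0.1 ylo/hi [-68.  68.]
  wall 1 y med 66.3 slope deg 0.26 283
  wall -1 y med -64.2 slope deg 0.11 345
top2 rim 472 [-1.8 -0.2] [137.5 156.5] 89.9 ylo/hi [-68.1  68.2]
  wall 1 y med 66.4 slope deg 0.28 276
  wall -1 y med -64.0 slope deg -0.03 196
  orange lo/hi [[25.8, -51.6, 98.8], [163.8, 70.6, 501.7]]
   x 54 6 y 6.5 47.8 z [212.8 219.9 469.5]
   x 58 46 y -8.8 61.7 z [123.6 125.9 212.6]
   x 62 51 y 9.2 61.9 z [123.2 125.9 403.6]
   x 66 50 y 5.0 62.0 z [122.8 125.2 171.5]
   x 70 54 y -22.6 62.3 z [122.7 124.4 397.7]
   x 74 66 y -18.6 62.2 z [122.1 124.1 149.3]
   x 78 65 y -14.3 62.1 z [122.  123.9 202.4]
scene2 rim 193 [-24.1  -0.4] [133.1 104.5] 89.9 ylo/hi [-66.9  66.1]
  wall 1 y med 63.9 slope deg -0.38 93
  wall -1 y med -65.3 slope deg 0.17 100
  orange lo/hi [[20.9, -61.9, 108.2], [167.1, 74.3, 561.8]]
   x 54 641 y -36.8 50.8 z [414.8 511.8 551.6]
   x 58 750 y -35.9 46.4 z [406.6 465.  549. ]
   x 62 796 y -35.1 43.0 z [401.2 452.1 546. ]
   x 66 448 y -32.6 39.3 z [389.4 438.8 543.1]
   x 70 438 y -56.1 57.4 z [122.3 416.  539. ]
   x 74 455 y -57.2 58.6 z [121.6 404.9 534.4]
   x 78 384 y -57.0 58.7 z [121.3 488.5 528.6]
  bar y [-62.5  65.6]
  rollers y [-52.8  54.9] [ 93.9 158.6]
```

Scoop offset is about +1.2 mm in the tray's y by both cameras (bar, rollers and outer lip edge agree). I correct that, lower with a force guard, then tilt slowly about the lip.

```bash
cat > pour.py <<'E'
from rob import *
OFF=(0,-.0012); LX=.062; LZ=.093
def Fz(): return np.mean([ (hold(.02),observe()["ft_force"][2])[1] for _ in range(5)])
def tilt_to(deg,feed=.006,lz=LZ,lx=LX):
    p,r=lip_pose([lx,0,lz],np.radians(deg),OFF); return move_l(p,feed,r,max_force=12)
E
python3 -W ignore - <<'E'
from pour import *
import cv2
print(tilt_to(15,.05,.110),tilt_to(15,.03),tilt_to(19,.02)); st()
f0=Fz(); print("f0",round(f0,2))
for t in np.arange(20,23.6,.5):
    hit=tilt_to(t,.004); f=Fz(); print(t,hit,round(f,2),round(observe()["time_s"],2))
    if hit or f-f0>.35: break
hold(.3); print(round(Fz(),2)); st()
out=[]
for n in("scene","top"):
    im,d=get_image(n); k=get_calibration(n); np.savez(f"pics/{n}3.npz",p=im,d=d,K=k["intrinsics"],T=k["world_from_camera"]); out.append(im[:,:,::-1])
cv2.imwrite("pics/v3.png",np.hstack([cv2.resize(out[0][170:330,30:230],(400,320),interpolation=2),cv2.resize(out[1][120:290,290:460],(320,320),interpolation=2)]))
E
```

```text
False False False
t 17.69 tcp [ 0.5888 -0.2423  0.1476] open 0.0153 F [-0.  -0.  -6.1] q [-0.64  0.13  1.83  0.28  0.96 -0.91]
f0 -4.38
20.0 False -5.03 18.28
20.5 False -5.07 18.66
21.0 False -5.12 19.03
21.5 False -5.27 19.41
22.0 False -5.18 19.78
22.5 False -5.0 20.16
23.0 False -5.06 20.53
23.5 False -5.03 20.91
-4.7
t 21.29 tcp [ 0.5848 -0.2426  0.1497] open 0.0148 F [ 0.5 -0.5 -4.1] q [-0.67  0.08  1.89  0.38  0.91 -1.01]
```

View pics/v3.png

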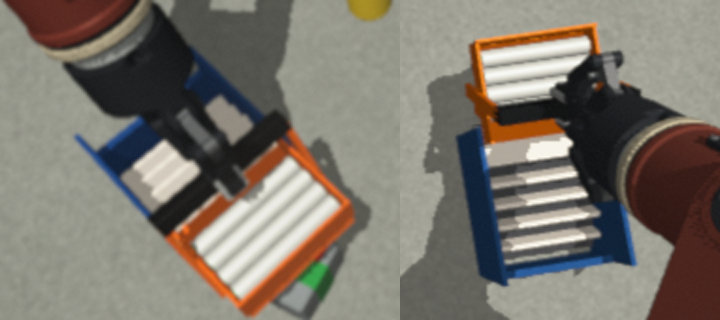

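Nothing has rolled yet: four rollers are still in the scoop and the tray is empty. Continue, also watching roller pixels.

```bash
cat >> pour.py <<'E'
from vis import cloud
import cv2
def look(save=None):
    """bright low-saturation area above the tray walls, seen by the scene camera = rollers in scoop; and its min tray x"""
    im,d=get_image("scene"); k=get_calibration("scene"); w=cloud(im,d,k["intrinsics"],k["world_from_camera"])-TRAY
    tx=np.cos(TYAW)*w[...,0]+np.sin(TYAW)*w[...,1]; ty=-np.sin(TYAW)*w[...,0]+np.cos(TYAW)*w[...,1]
    h=cv2.cvtColor(im,cv2.COLOR_RGB2HSV)
    m=(h[...,1]<50)&(h[...,2]>120)&(w[...,2]>.1)&(w[...,2]<.2)&(abs(ty)<.06)&(tx<.2)&(tx>.0)
    return int(m.sum()),(np.percentile(tx[m],[2,98])*1000).round(0) if m.sum() else None
E
python3 -W ignore - <<'E'
from pour import *
n0,e=look(); print(n0,e)
for t in np.arange(24,32.1,.5):
    hit=tilt_to(t,.004); hold(.1); n,e=look(); print(t,hit,n,e,round(observe()["ft_force"][2],1),round(observe()["time_s"],2))
    if hit or n<.9*n0 : break
out=[]
for i in range(6):
    n=look(); print(n); hold(.15)
    im,d=get_image("top"); out.append(cv2.resize(im[120:290,290:460,::-1],(250,250)))
st()
cv2.imwrite("pics/v4.png",np.vstack([np.hstack(out[:3]),np.hstack(out[3:])]))
E
```

```text
2450 [ 89. 154.]
24.0 False 2486 [ 84. 149.] -5.1 21.88
24.5 False 2062 [ 70. 130.] -5.1 22.32
(1929, array([ 70., 127.]))
(1168, array([ 69., 107.]))
(391, array([ 70., 101.]))
(68, array([ 73., 102.]))
(70, array([ 70., 101.]))
(69, array([ 69., 101.]))
t 23.82 tcp [ 0.5838 -0.2428  0.1502] open 0.0145 F [ 0.6 -0.4 -2.4] q [-0.68  0.08  1.91  0.4   0.9  -1.03]
```

View pics/v4.png

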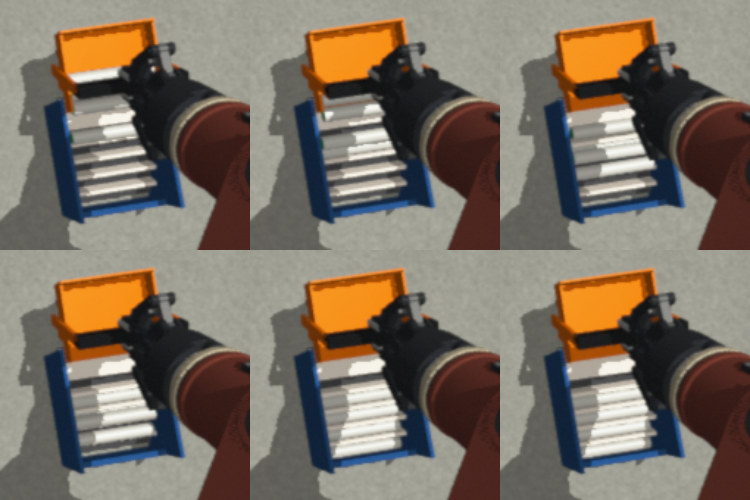

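All four rollers left one after another and the scoop is empty. Now lift away, photograph the tray, and set the scoop back where it stood.

```bash
python3 -W ignore - <<'E'
from pour import *
tilt_to(24.5,.08,.150); 
p,r=lip_pose([.1,0,.2],0); move_l(p,.15,r)
r2,M2,_=rpy(np.radians(-15)); b=tcp([.5437,.2418,.104],M2)
movep(b+[0,0,.15],r2); 
print(move_l(b+[0,0,.02],.25),move_l(b-[0,0,.004],.03,max_force=3)); st()
gripper_to(.05); hold(.2); st(); move_l(b+[0,0,.16],.2); 
r3,M3,_=rpy(0); movep(tcp([.40,.35,.30],M3),r3); hold(.3)
for n in("scene","top"):
    im,d=get_image(n); k=get_calibration(n); np.savez(f"pics/{n}5.npz",p=im,d=d,K=k["intrinsics"],T=k["world_from_camera"]); cv2.imwrite(f"pics/{n}5.png",im[:,:,::-1])
a=cv2.imread("pics/top5.png"); s=cv2.imread("pics/scene5.png")
cv2.imwrite("pics/v5.png",np.vstack([np.hstack([cv2.resize(a[155:285,310:440],(400,400),interpolation=2),cv2.resize(s[180:310,60:190],(400,400),interpolation=2)]),np.hstack([cv2.resize(a,(267,200)),cv2.resize(s,(267,200)),cv2.resize(s[90:190,270:403],(266,200))])]))
st()
E
```

```text
False True
t 28.38 tcp [0.5432 0.2418 0.0856] open 0.0147 F [-0.7 -0.6  4. ] q [0.29 0.29 1.73 0.   1.12 0.55]
t 29.01 tcp [0.5422 0.2414 0.0844] open 0.0496 F [-0.9  0.   0.5] q [0.29 0.3  1.73 0.   1.12 0.55]
t 31.12 tcp [0.4006 0.3495 0.2807] open 0.0502 F [-0.   0.2 -0.5] q [ 0.57 -0.03  1.71 -0.    1.47  0.57]
```

View pics/v5.png

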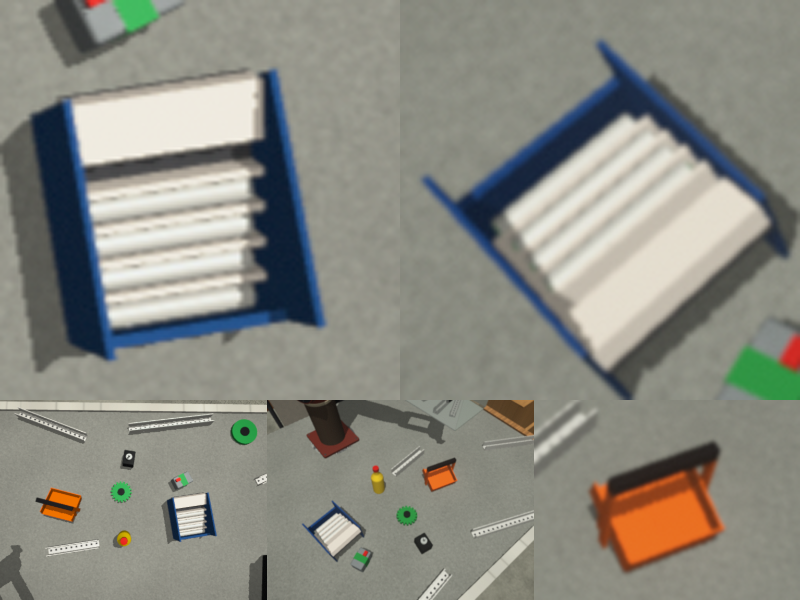

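The four lower grooves each hold a roller, the top groove at about (180,160) is empty, and the scoop stands upright and empty. A final numeric check covers seating and bystanders.

```bash
python3 -W ignore - <<'E'
from vis import *
from rob import *
c,s=np.cos(TYAW),np.sin(TYAW); a=np.radians(22)
for cam in("top0","top5"):
    p,w=load(f"pics/{cam}.npz"); d=w-TRAY+np.array([.0018,0,0]); tx=(c*d[...,0]+s*d[...,1])*1e3; ty=(-s*d[...,0]+c*d[...,1])*1e3; tz=w[...,2]*1e3
    bx=(tx+75)*np.cos(a)+(tz-26)*np.sin(a); bz=-(tx+75)*np.sin(a)+(tz-26)*np.cos(a)
    if cam=="top5":
        for x0 in(10,35,60,85,110): print(x0,[np.median(bz[(abs(bx-x0)<5)&(abs(ty-y0)<8)]).round(1) for y0 in(-40,-20,0,20,40)])
        print("bar",np.round(cv2.minAreaRect((w[(w[...,1]>.15)&(w[...,0]>.45)&(w[...,2]>.09)&(w[...,2]<.13)&(p.max(-1)<70)][:,:2]*1e3).astype(np.float32))[0],1))
    hsv=cv2.cvtColor(p,cv2.COLOR_RGB2HSV).astype(int);H,S,V=hsv[...,0],hsv[...,1],hsv[...,2];x,y,z=w[...,0],w[...,1],w[...,2]
    for n,m in(("motor",(V<60)&(x>.6)&(abs(y)<.1)&(z>.03)),("cap",(H<8)&(S>150)&(abs(y)<.1)),("gear",(H>45)&(H<75)&(S>120)&(abs(y-.05)<.08)),("battband",(H>45)&(H<75)&(S>100)&(y<-.15)&(y>-.35)&(x<.66))): print(cam,n,(w[m].mean(0)*1e3).round(1))
E
```

```text
top0 motor [727.  -19.4  43. ]
top0 cap [4.172e+02 1.000e-01 1.498e+02]
top0 gear [596.9  11.6  13.8]
top0 battband [ 638.8 -235.7   47.2]
10 [np.float64(14.4), np.float64(11.3), np.float64(13.1), np.float64(10.9), np.float64(21.1)]
35 [np.float64(-1.1), np.float64(-1.7), np.float64(-1.7), np.float64(-1.2), np.float64(-1.2)]
60 [np.float64(-1.5), np.float64(-1.4), np.float64(-1.3), np.float64(-1.4), np.float64(-0.9)]
85 [np.float64(-1.7), np.float64(-1.9), np.float64(-2.0), np.float64(-1.5), np.float64(-1.8)]
110 [np.float64(-19.0), np.float64(-18.7), np.float64(-18.9), np.float64(-19.1), np.float64(-18.9)]
bar [542.  241.6]
top5 motor [727.  -19.3  43. ]
top5 cap [ 4.172e+02 -1.000e-01  1.499e+02]
top5 gear [597.1  11.7  13.7]
top5 battband [ 638.6 -235.9   47.1]
```

```bash
python3 -W ignore - <<'E'
from vis import *
from rob import *
c,s=np.cos(TYAW),np.sin(TYAW); a=np.radians(22)
for cam in("top5","scene5"):
    p,w=load(f"pics/{cam}.npz"); d=w-TRAY+np.array([.0018 if cam=="top5" else -.001,0,0 if cam=="top5" else .0018]); tx=(c*d[...,0]+s*d[...,1])*1e3; ty=(-s*d[...,0]+c*d[...,1])*1e3; tz=d[...,2]*1e3
    bx=(tx+75)*np.cos(a)+(tz-26)*np.sin(a); bz=-(tx+75)*np.sin(a)+(tz-26)*np.cos(a)
    S=cv2.cvtColor(p,cv2.COLOR_RGB2HSV)[...,1]
    for x0 in(10,35): print(cam,x0,[(int(m.sum()),np.median(bz[m]).round(1)) for m in[(abs(bx-x0)<6)&(abs(ty-y0)<10)&(S<70) for y0 in(-40,-20,0,20,40)]])
E
```

```text
top5 10 [(51, np.float64(-1.5)), (54, np.float64(-1.8)), (56, np.float64(-1.6)), (53, np.float64(-1.7)), (36, np.float64(-1.7))]
top5 35 [(41, np.float64(-1.3)), (45, np.float64(-1.7)), (39, np.float64(-1.5)), (42, np.float64(-1.3)), (33, np.float64(-1.3))]
scene5 10 [(40, np.float64(-1.9)), (40, np.float64(-1.8)), (44, np.float64(-2.0)), (36, np.float64(-1.3)), (37, np.float64(-1.9))]
scene5 35 [(35, np.float64(-2.0)), (32, np.float64(-1.4)), (31, np.float64(-1.4)), (28, np.float64(-1.0)), (25, np.float64(-1.2))]
```

All four sit flush across their full length.

```bash
python3 -c "
from plant import *
job_done(); print(observe()['time_s'])"
```

```text
the job is handed in; nothing more can be done
the job is handed in; nothing more can be done
```

The job is done and handed in; the last clock reading, just before hand-in, was about 31 s of the 72 s allowed.

- **Channel:** I lifted it off the tray and laid it on open bench at about (0.38, 0.20).
- **Pour:** I carried the scoop to the tray's high end and tilted it slowly about its lip. The rollers left one after another at 24.5°, and the gripper never touched them.
- **Scoop:** I set it back empty and upright where it first stood, released it, and moved the arm clear.

**Last checks:**
- The grooves at bed x = 10, 35, 60 and 85 mm each hold a roller. They sit flush along their whole length: the tops read 1–2 mm below the ridge plane, within calibration. The groove at 110 mm is empty.
- The gear, motor, bottle and battery all read within 0.3 mm of their first positions.
- One reading disagreed: the groove at 10 mm first read 11–21 mm high. Points on the tray's blue end wall had been counted in it. With those left out, both cameras agree that the roller there is seated.

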